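Set the spring pusher and press a bottle onto its stop pins

TASK

Turn the black scale sleeve on top of the spring-pusher fixture until its pointer clicks in at three dots. Then take the small stocky bottle with the white cap that stands alone to the left or right of the fixture (not the slim dropper bottle), stand it upright on the fixture's front plate, and press it against the sprung plunger until it rests on both steel stop pins, firmly but without ramming it. Finish while still holding it there against the spring; leave the three other small containers (tall bottle, slim dropper bottle, low jar) where they stand.

Things in the scene. Friction and masses are not known exactly. Their poses are not given: they have to be found in the camera images.
- fixture: Fixed spring-pusher fixture, yaw varies. Origin at worktop height under where the bottle's axis is when it rests on both pins; x = push direction (away from the robot), y left, z up. Aluminium plate 8 mm thick, 90 wide, x -75 to +150 mm; the bottle stands on its bare front part (x below 20). Grey housing 80 wide, x 33 to 148, top at 54 mm, scale sleeve on it at x = 95, y = 0.
- dial (a joint): Angle of the black scale sleeve, rad; grows counter-clockwise seen from above (its white pointer, on the robot's side, then moves right as the robot sees it). Clicks: 1 dot at 0, 2 dots at 0.5, 3 dots at 1.0, 4 dots at 1.5, each marked by a radial row of white dots. Starts at 0 to 0.55. Takes about 0.15 N m; draws itself in near a click. Each number pushes the plunger 2 mm farther out.
- dial_top (a point): Centre of the top face of the scale sleeve, on its vertical axis, 84 mm above the worktop. Knurled black cylinder 36 mm in diameter; its grip wall lies 2 to 24 mm below this point (below that a 42 mm flange and the small white pointer, up to 26 mm from the axis).
- plunger (a joint): How far the plunger is pressed in, in m: 0 = free, about 0.014 when the bottle rests on the stop pins with the sleeve at three dots; travel 0.022. Its spring has 500 N/m and 2 N of preload, so about 9 N when the bottle is on the pins.
- plunger_tip (a point): Tip of the plunger: a steel rod 10 mm in diameter with a bevelled nose that points to the fixture's -x, 38 mm above the worktop. Free, with the sleeve at three dots, it stands 4.5 mm in x from the fixture's origin.
- stop_pins: Two fixed upright steel stop pins, 10 mm in diameter, from the plate up to 52 mm above the worktop, centred at x = 20.2 mm, y = +12 and -12 mm; same origin and axes as the fixture. The plunger sticks out between them towards -x.
- sample_bottle: The small stocky round bottle with a white screw cap: 37 mm diameter, 75 mm tall, 0.09 kg (may be a third lighter or heavier); stands upright on the worktop to the left or right of the fixture (not one of the group at the far left edge); origin at the centre of its underside, z up. Wall straight up to about 45 mm, then a shoulder; cap 25 mm in diameter from 57 mm up.
- tall_bottle: Bystander: taller bottle with a black cap, 45 mm diameter, 112 mm tall, origin at the centre of its underside.
- dropper: Bystander: slim brown dropper bottle with a long black cap, 33 mm diameter, 86 mm tall, origin at the centre of its underside.
- white_jar: Bystander: low white jar, 58 mm diameter, 48 mm tall, origin at the centre of its underside.
There are look-alikes about, which are no part of the job. Of the things like the fixture, leave any that is brown; of the rest the larger one is meant.

How it is judged:
By the outcome, as a careful person would: the job done as asked, in the order asked, and still so for the second after the job is handed in, while the arm keeps its last pose, push and grip.
It also fails if it takes over 64 s, if anything falls off the work surface, if the arm or the gripper's body presses on something with over 40 N, if the wrist force passes 120 N, or if a joint passes its speed limit or range.

ROBOT

A 6-joint arm with a two-finger parallel gripper is mounted at the origin on the work surface; the furniture and walls round the work are solid. World frame = base frame: x ahead of the robot, y to its left, z up, the work surface at z = 0. Lengths are in m, angles in rad, forces in N, time in s.
With the tool pointing down it reaches from about 0.35 to 0.8 m from the base axis. Payload 7.3 kg.
Tool frame: the origin (TCP) lies midway between the tips of the shut fingers; the grasp point (between the pads) lies 19 mm behind it (grasp_offset is the distance from the TCP to the grasp point, in m); x points along the fingers, y is the direction in which the jaws open and shut, and the axes are right-handed (so a half turn about x gives the same grasp; the last joint's range is limited). The gripper opens to 85 mm and grips with 20 to 120 N. Pads are 22 mm wide; open, the fingers measure 114 mm over their backs; the gripper's body (76 mm by 85 mm) begins 54 mm behind the grasp point. The pads swing forward as they close: fully open they stand 13 mm farther back than shut.
Start: joints at [-1.369, 0.342, 1.524, -0, 1.275, -0.146], TCP at [0.179, -0.494, 0.197] pointing down, gripper open.
Joint ranges: [-2.53, 2.53], [-0.77, 2.02], [0.04, 2.7], [-1, 4.14], [0.28, 2.66], [-3.11, 3.11]. Speed limits (rad/s): [2.57, 2.57, 3.14, 3.14, 3.14, 3.14].

INTERFACE

Orientations are given as [roll, pitch, yaw] about the fixed x, y, z axes, in that order (R = Rz(yaw) Ry(pitch) Rx(roll)).
In Python, from station import get_state, grab_frame, camera_model, finish_job, grasp_offset gives the robot as it stands. The module is installed in compiled form; this text tells all that it offers.
- The arm moves only by the tool drive_tool, never from a script. Its argument "steps" is a list of rows, each a list of 2 entries, a list of its own where there are three numbers: the shift along the tool's x, y, z in units of 0.1 m (1.0 is 0.1 m), then the turn, a rotation vector about the tool's x, y, z in units of 360 degrees (1.0 is 360 degrees). In form: [[[x, y, z], [rx, ry, rz]], ...]. A call has exactly 8 rows; each row is the pose to reach, as a shift and turn from the pose commanded when the call began, along the tool's axes at that moment, turning the shorter way round; what a row does not reach only later rows make up. A row lasts 1/8 s, in which the tool goes at most 62.5 mm and 10.7 degrees, less where a joint would pass 70% of its speed; a pose out of reach is approached as far as the arm can. A call with a number of a shift or a turn outside -1 to 1 is refused whole. A call with a gripper value outside its range is refused whole. "fingers" is the opening, from 0 (shut) to 1 (fully open), set as the call begins (left out, the last holds). The fingers move at their own pace and stop on an object; the grip force is fixed at half the most. Time passes only in rows, so rows that repeat a pose let the fingers close, or fill a call up. It gives the time, the measured TCP pose, the force and the opening at its end, in the units of the state.
- get_state(): the state, without advancing time (a new reading comes with each control period).
- grab_frame(name): name is "scene" or "top" or "wrist"; returns (picture, depth): 480x640x3 uint8, red, green, blue; 480x640 float32, m along the optical axis (not along the pixel's ray), 0 where there is no reading.
- camera_model(name): a dict with "intrinsics" (3x3 intrinsics, pixels), "rvec" (rotation vector, rad) and "tvec" (3), from world to camera coordinates, as OpenCV has them. Camera axes: x right, y down, z forward; pixel columns grow to the right and rows downward; lengths in m; the calibration is good to about 2 mm. A picture is of the moment at which its call begins: read the wrist's pose just before it. camera_model takes no time and is no camera call; for the wrist camera it gives the pose at the moment of the call.
- finish_job(): hands the job in, once; it reports no verdict.
The state is a dict: "t": time; "joint_positions": joint angles; "qvel": joint speeds; "tau": joint torques, N m; "position": TCP position; "ee_rot": TCP orientation; "ft_force": force on the tool from outside, world axes, zero at the start; "wrist_torque": the same for the moment, N m; "gripper_width": finger opening in m.
Only numpy, scipy, OpenCV 4.12 (cv2) and the standard library are available. Lean on these libraries where they do the work, as an engineer would, in place of code of your own. Each camera call takes 0.05 s, during which the arm holds its last target.

## Working session

There is one attempt and no reset: what is moved stays moved. The work goes in short steps, Python scripts to look and compute and a tool call to move; the robot and the scene stay as the last step left them, time stands still between calls to the robot, and variables do not carry over. Pictures are saved under pics/ and viewed, and the job is handed in when it is done.

Besides the shell and the picture viewer there is one more tool, called as a command line: name --argument value ..., lists and objects as JSON in quotes. drive_tool: Moves the arm, as the interface text tells. Its arguments: {"type":"object","properties":{"steps":{"type":"array","items":{"type":"array"}},"fingers":{"type":"number"}},"required":["steps"]}

```bash
mkdir -p pics; cat > h.py <<'E'
import numpy as np, cv2
from scipy.spatial.transform import Rotation as R
from station import *
def save(img,n): cv2.imwrite('pics/'+n,cv2.cvtColor(img,cv2.COLOR_RGB2BGR))
def cam(name):
    m=camera_model(name); return np.array(m['intrinsics']),cv2.Rodrigues(np.array(m['rvec'],float))[0],np.array(m['tvec'],float).ravel()
def cloud(depth,c):
    K,Rm,t=c; v,u=np.mgrid[:480,:640]
    p=np.stack([(u-K[0,2])/K[0,0]*depth,(v-K[1,2])/K[1,1]*depth,depth],-1)
    w=(p-t)@Rm; w[depth<=0]=np.nan; return w
def proj(P,c):
    K,Rm,t=c; q=(np.atleast_2d(P)@Rm.T+t)@K.T; return q[:,:2]/q[:,2:]
E
python3 - <<'E'
from h import *
s=get_state(); print(s, grasp_offset)
for n in ['scene','top','wrist']:
    c=cam(n); im,d=grab_frame(n); save(im,n+'0.png'); np.savez(n+'0.npz',im=im,d=d,K=c[0],R=c[1],t=c[2])
    print(n,c[0].tolist(),(-c[1].T@c[2]).round(3))
E
```

```text
{'t': 0.0, 'joint_positions': array([-1.36900217e+00,  3.42740815e-01,  1.52500827e+00, -3.73285755e-05,
        1.27540378e+00, -1.45991225e-01]), 'qvel': array([-0.00170733,  0.00075517, -0.00132311, -0.00069834, -0.0023598 ,
       -0.00084098]), 'tau': array([ 1.39091757e-03, -4.33671856e+01, -2.46006346e+01,  4.37559424e-05,
        7.96466338e-03, -5.81053754e-06]), 'position': array([ 0.17885043, -0.49311482,  0.19621967]), 'ee_rot': array([-1.69391334,  1.56923571,  1.7954756 ]), 'ft_force': array([0.14042974, 0.70757332, 0.20329923]), 'wrist_torque': array([0.00932758, 0.02543785, 0.02731094]), 'gripper_width': 0.08538419283541236} 0.0187
scene [[572.425734363343, 0.0, 311.92507510584664], [0.0, 572.425734363343, 235.21442330114098], [0.0, 0.0, 1.0]] [-0.221  0.97   0.656]
top [[581.8749281531765, 0.0, 321.5449489783888], [0.0, 581.8749281531765, 226.74848460983264], [0.0, 0.0, 1.0]] [0.215 0.011 1.397]
wrist [[399.5091985692484, 0.0, 324.51914268526605], [0.0, 399.5091985692484, 235.1933014232845], [0.0, 0.0, 1.0]] [ 0.242 -0.471  0.374]
```

View pics/scene0.png

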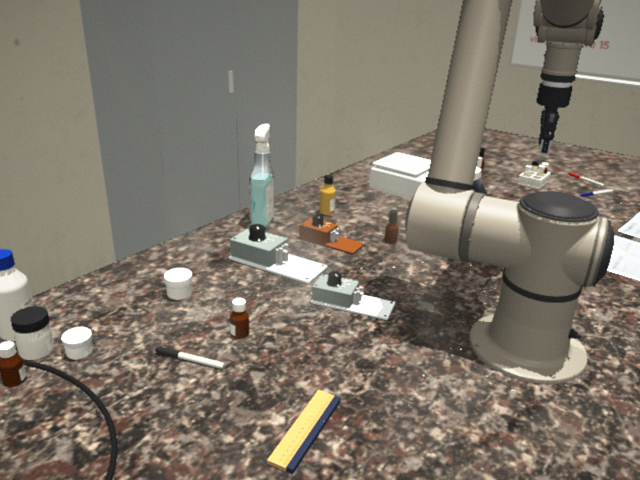

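View pics/top0.png

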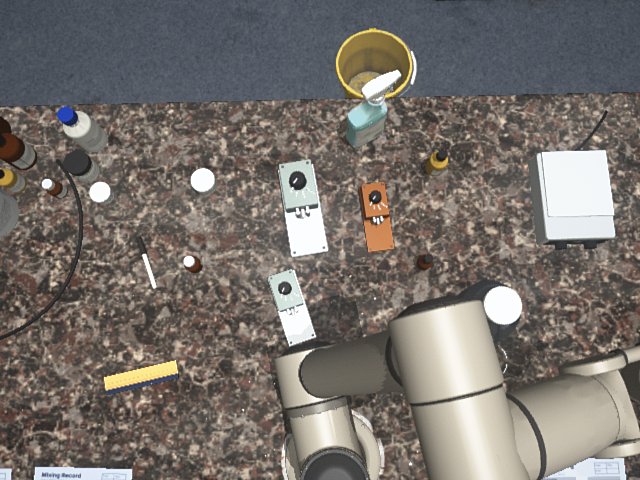

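View pics/wrist0.png

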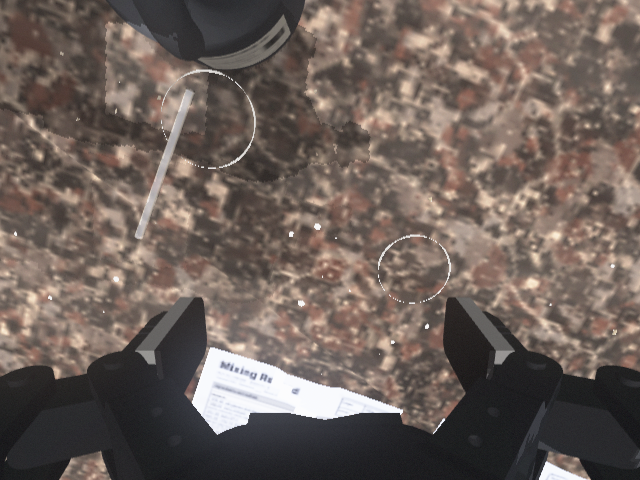

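The top view shows the large grey fixture at about (300,207), the brown one at (377,215) and the small grey look-alike at (290,305). The white-capped bottle is at (192,263), the jar at (202,180), the dropper at (423,262) and the tall bottle at (437,162).

```bash
python3 - <<'E'
from h import *
z=np.load('top0.npz'); im,d=z['im'],z['d']; c=(z['K'],z['R'],z['t']); w=cloud(d,c)
# fixture region
reg=np.zeros((480,640),bool); reg[150:265,265:338]=1
hz=w[...,2]
print('table z',np.nanmedian(hz[280:330,180:240]))
for lo,hi,nm in [(0.045,0.062,'housing'),(0.004,0.015,'plate'),(0.075,0.095,'dialtop')]:
    m=reg&(hz>lo)&(hz<hi); 
    if nm=='plate':
        hsv=cv2.cvtColor(im,cv2.COLOR_RGB2HSV); m&=(hsv[...,2]>150)&(hsv[...,1]<40)
    n,l,st,ct=cv2.connectedComponentsWithStats(m.astype(np.uint8)); k=1+np.argmax(st[1:,4]); m=l==k
    p=w[m]; r=cv2.minAreaRect(p[:,:2].astype(np.float32)*1000)
    print(nm,m.sum(),'z',np.median(p[:,2]),r,'mean',p.mean(0))
for nm,(u0,v0,u1,v1) in dict(bottle=(175,245,210,280),jar=(185,165,220,200),drop=(410,248,440,278),tall=(422,145,455,178),spray=(340,60,405,150),brown=(355,178,400,255),small=(268,265,320,350)).items():
    p=w[v0:v1,u0:u1].reshape(-1,3); p=p[p[:,2]>0.012]
    zt=np.nanmax(p[:,2]); q=p[p[:,2]>zt-0.006]
    print(nm,'ztop',zt,'top mean',q.mean(0).round(4),'ext',np.ptp(q,axis=0).round(3),'all',p.min(0).round(3),p.max(0).round(3))
big=cv2.resize(im[150:265,265:338],None,fx=5,fy=5,interpolation=cv2.INTER_CUBIC); save(big,'topfix.png')
E
```

```text
table z 0.0003366009268476564
housing 1342 z 0.054377855408879835 ((628.1952514648438, 67.26844787597656), (134.1338653564453, 80.0667724609375), 8.4431791305542) mean [0.63049301 0.06766637 0.05425957]
plate 1464 z 0.00844401947832571 ((583.6503295898438, 59.465782165527344), (226.13206481933594, 91.82457733154297), 8.3607759475708) mean [0.52917898 0.05078377 0.00865894]
dialtop 193 z 0.08373978692677578 ((640.2819213867188, 70.00967407226562), (36.080753326416016, 36.14536666870117), 84.46623992919922) mean [0.64022095 0.06898607 0.08372203]
bottle ztop 0.08085602359660028 top mean [0.4504 0.3216 0.0771] ext [0.022 0.021 0.006] all [0.432 0.304 0.012] [0.467 0.344 0.081]
jar ztop 0.05621496642360059 top mean [0.6533 0.3004 0.0518] ext [0.057 0.053 0.006] all [0.625 0.271 0.012] [0.683 0.329 0.056]
drop ztop 0.09166164257197873 top mean [ 0.442  -0.2289  0.0879] ext [0.019 0.018 0.006] all [ 0.427 -0.246  0.012] [ 0.459 -0.213  0.092]
tall ztop 0.11898020477367535 top mean [ 0.683  -0.2699  0.1151] ext [0.022 0.021 0.006] all [ 0.662 -0.292  0.012] [ 0.706 -0.249  0.119]
spray ztop 0.2665104239768976 top mean [ 0.7923 -0.12    0.2623] ext [0.05  0.071 0.006] all [ 0.74  -0.171  0.012] [ 0.822 -0.051  0.267]
brown ztop 0.06845283685161646 top mean [ 0.6001 -0.1146  0.0644] ext [0.022 0.024 0.006] all [ 0.474 -0.159  0.012] [ 0.64  -0.084  0.068]
small ztop 0.29894353907395316 top mean [0.2392 0.0248 0.2961] ext [0.002 0.006 0.005] all [0.239 0.023 0.012] [0.431 0.142 0.299]
```

View pics/topfix.png

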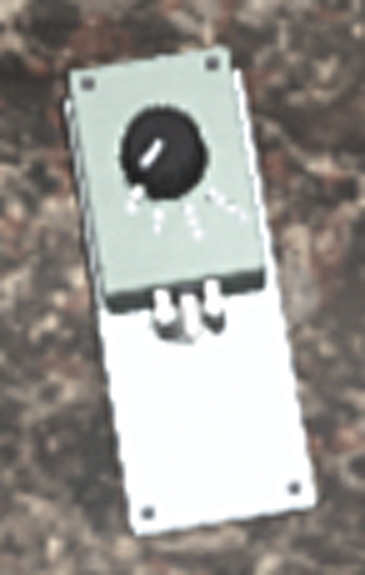

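```bash
cat >> h.py <<'E'
def pose():
    s=get_state(); return np.array(s['position']),R.from_euler('xyz',s['ee_rot']),s
def down(psi):
    "tool x down, tool y at world yaw psi"
    x=np.array([0,0,-1.]); y=np.array([np.cos(psi),np.sin(psi),0]); return R.from_matrix(np.stack([x,y,np.cross(x,y)],1))
def rel(pt,psi,base=None):
    p,r,s=pose()
    if base is not None: p,r=base
    t=r.inv().apply(np.array(pt)-p)/0.1; q=(r.inv()*down(psi)).as_rotvec()/(2*np.pi)
    print('shift',t.round(3),'turn',q.round(4)); return t,q
def where():
    p,r,s=pose(); M=r.as_matrix(); print('p',p.round(4),'x',M[:,0].round(3),'y psi deg',np.degrees(np.arctan2(M[1,1],M[0,1])).round(2),'F',s['ft_force'].round(1),'w',round(s['gripper_width'],4),'j',s['joint_positions'].round(3),'t',s['t'])
E
python3 - <<'E'
from h import *
where(); p,r,s=pose(); print(r.as_matrix().round(3))
c=cam('wrist'); cp=-c[1].T@c[2]; print('cam in tool',r.inv().apply(cp-p).round(4)); print('cam axes in tool (rows x,y,z)',(c[1]@r.as_matrix()).round(3))
for d in (90,-90,120,60): print(d); rel([0.6,0.05,0.25],np.radians(d))
E
```

```text
p [ 0.1789 -0.4932  0.1964] x [-0.     0.001 -1.   ] y psi deg -70.07 F [-0.3  0.2  0.1] w 0.0852 j [-1.369  0.343  1.525  0.     1.275 -0.146] t 0.15
[[-0.     0.341 -0.94 ]
 [ 0.001 -0.94  -0.341]
 [-1.    -0.001 -0.   ]]
cam in tool [-0.1773  0.0003 -0.0672]
cam axes in tool (rows x,y,z) [[ 0.     1.    -0.001]
 [-0.265  0.001  0.964]
 [ 0.964  0.     0.265]]
90
shift [-0.531 -3.672 -5.81 ] turn [-4.447e-01 -3.000e-04 -0.000e+00]
-90
shift [-0.531 -3.672 -5.81 ] turn [ 0.0553 -0.      0.0002]
120
shift [-0.531 -3.672 -5.81 ] turn [4.72e-01 3.00e-04 1.00e-04]
60
shift [-0.531 -3.672 -5.81 ] turn [-3.613e-01 -2.000e-04  1.000e-04]
```

drive_tool --steps '[[[-0.1,-0.08,-0.12],[-0.026,0,0]],[[-0.2,-0.16,-0.25],[-0.052,0,0]],[[-0.3,-0.24,-0.38],[-0.078,0,0]],[[-0.4,-0.32,-0.5],[-0.104,0,0]],[[-0.5,-0.4,-0.63],[-0.13,0,0]],[[-0.6,-0.48,-0.76],[-0.156,0,0]],[[-0.6,-0.56,-0.88],[-0.182,0,0]],[[-0.6,-0.63,-1.0],[-0.208,0,0]]]' --fingers 1

```text
t: 1.15
position: [0.2517, -0.3997, 0.2568]
ee_rot: [-2.702, 1.571, 2.1]
ft_force: [-0.0, 0.6, 0.1]
gripper_width: 0.0854
```

```bash
python3 - <<'E'
from h import *
where(); rel([0.64,0.0695,0.25],np.radians(5))
E
```

```text
p [ 0.2517 -0.3997  0.2568] x [-0.  0. -1.] y psi deg 5.12 F [-0.   0.6  0.1] w 0.0854 j [-1.171  0.201  1.551 -0.     1.39  -1.261] t 1.15
shift [ 0.069  4.286 -4.327] turn [ 0.0003 -0.      0.    ]
```

drive_tool --steps '[[[0,0.12,-0.12],[0,0,0]],[[0,0.25,-0.25],[0,0,0]],[[0,0.38,-0.38],[0,0,0]],[[0,0.5,-0.5],[0,0,0]],[[0,0.62,-0.62],[0,0,0]],[[0,0.75,-0.75],[0,0,0]],[[0,0.88,-0.88],[0,0,0]],[[0,1.0,-1.0],[0,0,0]]]'

```text
t: 2.15
position: [0.3435, -0.2913, 0.2569]
ee_rot: [0.454, 1.571, -1.034]
ft_force: [0.3, -0.0, -1.0]
gripper_width: 0.0853
```

drive_tool --steps '[[[0,0.12,-0.12],[0,0,0]],[[0,0.25,-0.25],[0,0,0]],[[0,0.38,-0.38],[0,0,0]],[[0,0.5,-0.5],[0,0,0]],[[0,0.62,-0.62],[0,0,0]],[[0,0.75,-0.75],[0,0,0]],[[0,0.88,-0.88],[0,0,0]],[[0,1.0,-1.0],[0,0,0]]]'

```text
t: 3.15
position: [0.4346, -0.1832, 0.2569]
ee_rot: [-0.079, 1.571, -1.566]
ft_force: [0.1, -0.3, 0.6]
gripper_width: 0.0856
```

drive_tool --steps '[[[0,0.12,-0.12],[0,0,0]],[[0,0.25,-0.25],[0,0,0]],[[0,0.38,-0.38],[0,0,0]],[[0,0.5,-0.5],[0,0,0]],[[0,0.62,-0.62],[0,0,0]],[[0,0.75,-0.75],[0,0,0]],[[0,0.88,-0.88],[0,0,0]],[[0,1.0,-1.0],[0,0,0]]]'

```text
t: 4.15
position: [0.5261, -0.0752, 0.2568]
ee_rot: [-0.213, 1.571, -1.7]
ft_force: [0.4, -0.4, 0.3]
gripper_width: 0.0853
```

drive_tool --steps '[[[0,0.12,-0.12],[0,0,0]],[[0,0.25,-0.25],[0,0,0]],[[0,0.38,-0.38],[0,0,0]],[[0,0.5,-0.5],[0,0,0]],[[0,0.62,-0.62],[0,0,0]],[[0,0.75,-0.75],[0,0,0]],[[0,0.88,-0.88],[0,0,0]],[[0,1.0,-1.0],[0,0,0]]]'

```text
t: 5.15
position: [0.6173, 0.0329, 0.2568]
ee_rot: [-0.479, 1.571, -1.966]
ft_force: [0.4, -0.1, -0.6]
gripper_width: 0.085
```

```bash
python3 - <<'E'
from h import *
where(); rel([0.64,0.0695,0.20],np.radians(20))
E
```

```text
p [0.6173 0.0329 0.2568] x [-0. -0. -1.] y psi deg 4.81 F [ 0.4 -0.1 -0.6] w 0.085 j [-0.071  0.487  1.135 -0.     1.52  -0.155] t 5.15
shift [ 0.568  0.257 -0.346] turn [-0.0422  0.      0.    ]
```

drive_tool --steps '[[[0.1,0.06,-0.09],[-0.01,0,0]],[[0.2,0.12,-0.17],[-0.02,0,0]],[[0.3,0.18,-0.25],[-0.03,0,0]],[[0.4,0.22,-0.3],[-0.042,0,0]],[[0.5,0.257,-0.346],[-0.042,0,0]],[[0.568,0.257,-0.346],[-0.042,0,0]],[[0.568,0.257,-0.346],[-0.042,0,0]],[[0.568,0.257,-0.346],[-0.042,0,0]]]'

```text
t: 6.15
position: [0.6395, 0.0682, 0.2006]
ee_rot: [1.016, 1.57, -0.208]
ft_force: [0.2, -0.8, 1.0]
gripper_width: 0.0854
```

```bash
python3 - <<'E'
from h import *
where(); c=cam('wrist'); im,d=grab_frame('wrist'); np.savez('w1.npz',im=im,d=d,K=c[0],R=c[1],t=c[2])
save(im,'w1.png')
w=cloud(d,c); hz=w[...,2]
m=(abs(hz-0.084)<0.005); n,l,st,ct=cv2.connectedComponentsWithStats(m.astype(np.uint8))
for k in range(1,n):
    if st[k,4]>100: p=w[l==k]; print(st[k],ct[k].round(1),p.mean(0).round(4),cv2.minEnclosingCircle((p[:,:2]*1000).astype(np.float32)))
u,v=proj([0.64,0.0695,0.07],c)[0]; print(u,v)
u,v=int(u),int(v); save(cv2.resize(im[max(0,v-75):v+75,u-100:u+100],None,fx=4,fy=4,interpolation=cv2.INTER_CUBIC),'w1z.png')
E
```

```text
p [0.6395 0.0682 0.2006] x [ 0.001 -0.    -1.   ] y psi deg 19.88 F [ 0.2 -0.8  1. ] w 0.0854 j [-0.013  0.562  1.158 -0.     1.42  -0.36 ] t 6.15
[ 300  191   50   50 1811] [324.8 215.9] [0.6395 0.0692 0.084 ] ((639.9464721679688, 68.46442413330078), 19.017013549804688)
[376 396  58  17 381] [402.2 402. ] [ 0.7584 -0.0626  0.0838] ((764.4640502929688, -70.939697265625), 24.722978591918945)
325.418751277527 211.97616671923237
```

View pics/w1.png

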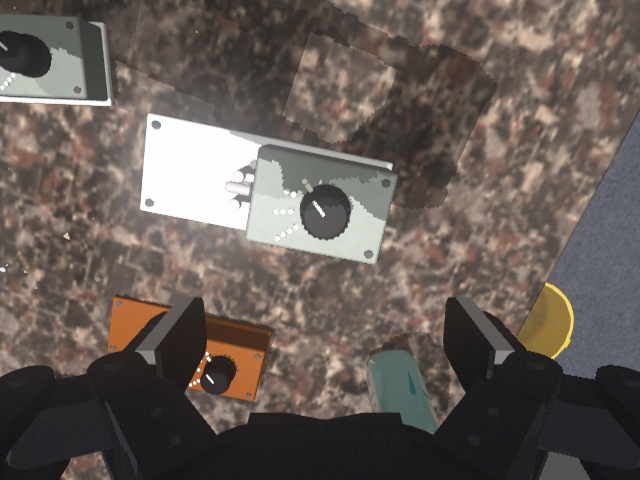

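View pics/w1z.png

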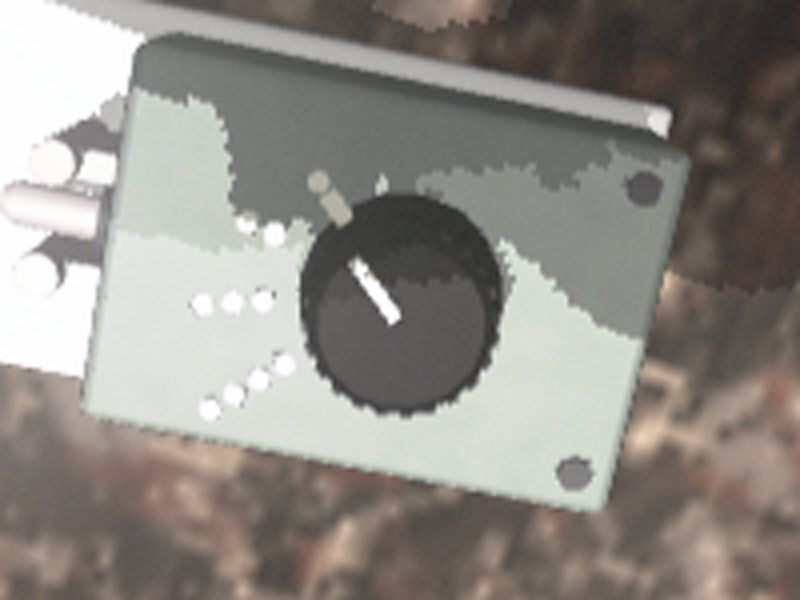

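```bash
python3 - <<'E'
from h import *
z=np.load('w1.npz'); c=(z['K'],z['R'],z['t'])
def ray(zx,zy,h):
    u,v=225+zx/4,136+zy/4; K,Rm,t=c; dr=Rm.T@np.linalg.inv(K)@[u,v,1]; o=-Rm.T@t; return o+dr*(h-o[2])/dr[2]
C=np.array([0.6397,0.0689]); yaw=np.radians(8.4)
def ang(p): 
    q=p[:2]-C; return (np.arctan2(q[1],q[0])-yaw)%(2*np.pi), np.linalg.norm(q)
for n,pts,h in [('1',[(318,180)],.0545),('2',[(247,224),(275,234)],.0545),('3',[(203,304),(233,301),(263,299)],.0545),('4',[(209,408),(234,394),(259,378),(285,363)],.0545),('ptr',[(328,195),(336,207),(343,217)],.058),('topline',[(357,265),(376,291),(394,318)],.084)]:
    print(n,[np.round(ang(ray(x,y,h)),3).tolist() for x,y in pts])
E
```

```text
1 [[2.397, 0.028]]
2 [[2.925, 0.034], [2.91, 0.028]]
3 [[3.414, 0.041], [3.408, 0.034], [3.408, 0.028]]
4 [[3.906, 0.047], [3.912, 0.041], [3.911, 0.035], [3.919, 0.028]]
ptr [[2.387, 0.025], [2.392, 0.022], [2.394, 0.019]]
topline [[2.4, 0.013], [2.407, 0.007], [2.698, 0.001]]
```

drive_tool --steps '[[[0.12,0.008,-0.008],[0,0,0]],[[0.25,0.008,-0.008],[0,0,0]],[[0.38,0.008,-0.008],[0,0,0]],[[0.5,0.008,-0.008],[0,0,0]],[[0.62,0.008,-0.008],[0,0,0]],[[0.75,0.008,-0.008],[0,0,0]],[[0.88,0.008,-0.008],[0,0,0]],[[1.0,0.008,-0.008],[0,0,0]]]'

```text
t: 7.2
position: [0.6397, 0.0695, 0.0991]
ee_rot: [-1.424, 1.571, -2.647]
ft_force: [-0.0, 0.2, -0.4]
gripper_width: 0.0854
```

drive_tool --steps '[[[0.1,0,0],[0,0,0]],[[0.2,0,0],[0,0,0]],[[0.3,0,0],[0,0,0]],[[0.36,0,0],[0,0,0]],[[0.36,0,0],[0,0,0]],[[0.36,0,0],[0,0,0]],[[0.36,0,0],[0,0,0]],[[0.36,0,0],[0,0,0]]]'

```text
t: 8.2
position: [0.6399, 0.0695, 0.0644]
ee_rot: [1.049, 1.57, -0.174]
ft_force: [-1.6, -0.1, 0.3]
gripper_width: 0.0856
```

```bash
python3 - <<'E'
from h import *
where(); rel([0.64,0.0693,0.064],np.radians(20))
E
```

```text
p [0.6399 0.0695 0.0644] x [ 0.001 -0.    -1.   ] y psi deg 19.93 F [-1.6 -0.1  0.3] w 0.0856 j [-0.011  0.675  1.341 -0.     1.124 -0.358] t 8.2
shift [0.004 0.    0.002] turn [-0.0002  0.     -0.0001]
```

drive_tool --steps '[[[0,0,0],[0,0,0]],[[0,0,0],[0,0,0]],[[0,0,0],[0,0,0]],[[0,0,0],[0,0,0]],[[0,0,0],[0,0,0]],[[0,0,0],[0,0,0]],[[0,0,0],[0,0,0]],[[0,0,0],[0,0,0]]]' --fingers 0

```text
t: 9.2
position: [0.6398, 0.0695, 0.0641]
ee_rot: [-0.504, 1.571, -1.727]
ft_force: [-0.4, -0.9, 0.9]
gripper_width: 0.0002
```

```bash
python3 - <<'E'
from h import *
where(); print(get_state()['wrist_torque'])
E
```

```text
p [0.6398 0.0695 0.0641] x [-0. -0. -1.] y psi deg 19.93 F [-0.4 -0.9  0.9] w 0.0002 j [-0.011  0.676  1.341 -0.     1.124 -0.359] t 9.2
[-0.00289332  0.03722748 -0.01688043]
```

```bash
python3 - <<'E'
from h import *
where(); c=cam('wrist'); im,d=grab_frame('wrist'); save(im,'w2.png'); np.savez('w2.npz',im=im,d=d,K=c[0],R=c[1],t=c[2])
im,d=grab_frame('scene'); save(cv2.resize(im[150:350,150:420],None,fx=2.9,fy=2.9),'s2.png')
E
```

```text
p [0.6398 0.0695 0.0641] x [-0. -0. -1.] y psi deg 19.93 F [-0.4 -0.9  0.9] w 0.0002 j [-0.011  0.676  1.341 -0.     1.124 -0.359] t 9.2
```

View pics/w2.png

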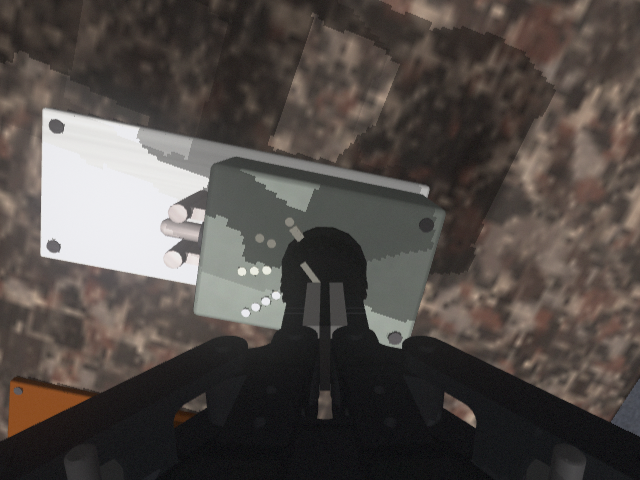

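View pics/s2.png

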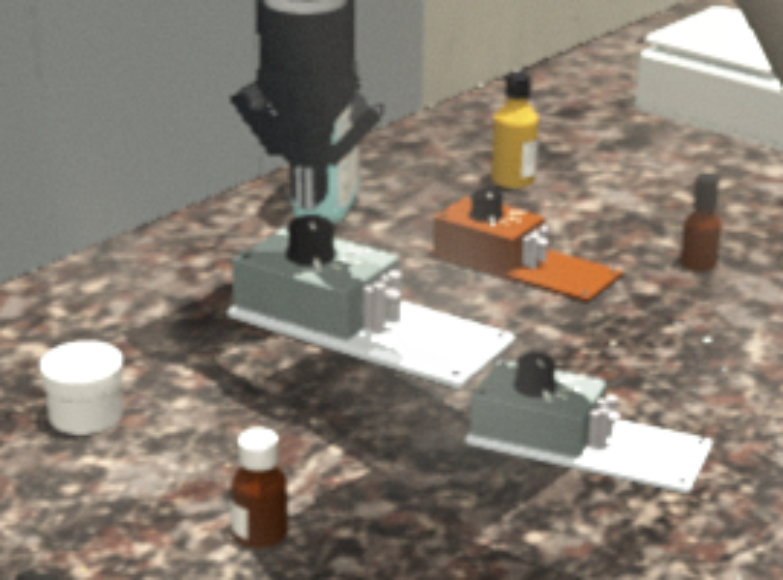

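```bash
python3 - <<'E'
from h import *
c=cam('scene'); 
for P in ([0.64,0.0695,0.084],[0.64,0.0695,0.064],[0.64,0.0695,0.1]):
    print(P,(proj(P,c)-[150,150])*2.9)
z=np.load('w2.npz'); cw=(z['K'],z['R'],z['t']); w=cloud(z['d'],cw)
for v in range(220,330,8): print(v,[w[v,u].round(3).tolist() for u in (312,324,337)])
print(proj([0.64,0.0695,0.084],cw),proj([0.64,0.0695,0.064],cw))
E
```

```text
[0.64, 0.0695, 0.084] [[307.49905693 219.09961137]]
[0.64, 0.0695, 0.064] [[307.89358857 241.07317913]]
[0.64, 0.0695, 0.1] [[307.17981841 201.31951873]]
220 [[0.626, 0.089, 0.055], [0.632, 0.091, 0.054], [0.638, 0.093, 0.055]]
228 [[0.628, 0.085, 0.054], [0.633, 0.088, 0.058], [0.639, 0.089, 0.054]]
236 [[0.628, 0.084, 0.063], [0.633, 0.086, 0.065], [0.64, 0.087, 0.06]]
244 [[0.629, 0.084, 0.077], [0.634, 0.086, 0.077], [0.64, 0.086, 0.07]]
252 [[0.629, 0.083, 0.083], [0.634, 0.085, 0.083], [0.639, 0.086, 0.083]]
260 [[0.631, 0.08, 0.083], [0.635, 0.082, 0.084], [0.64, 0.084, 0.085]]
268 [[0.632, 0.077, 0.084], [0.636, 0.078, 0.085], [0.641, 0.08, 0.085]]
276 [[0.633, 0.073, 0.084], [0.638, 0.075, 0.084], [0.643, 0.076, 0.083]]
284 [[0.632, 0.078, 0.105], [0.636, 0.079, 0.104], [0.641, 0.081, 0.104]]
292 [[0.632, 0.078, 0.112], [0.636, 0.079, 0.112], [0.64, 0.081, 0.111]]
300 [[0.632, 0.078, 0.119], [0.636, 0.079, 0.118], [0.64, 0.08, 0.117]]
308 [[0.632, 0.078, 0.124], [0.636, 0.08, 0.125], [0.64, 0.081, 0.125]]
316 [[0.633, 0.078, 0.13], [0.636, 0.079, 0.129], [0.64, 0.081, 0.13]]
324 [[0.633, 0.078, 0.135], [0.636, 0.079, 0.134], [0.64, 0.081, 0.135]]
[[324.90080144 288.90699427]] [[324.8366422  272.17490501]]
```

```bash
python3 - <<'E'
from h import *
c=cam('scene'); im,d=grab_frame('scene'); w=cloud(d,c)
save(cv2.resize(im[180:260,220:300],None,fx=7,fy=7,interpolation=cv2.INTER_CUBIC),'s3.png')
for v in range(210,232): print(v,[w[v,u].round(3).tolist() for u in (252,254,256,258)])
for zz in (.084,.09,.095,.1,.105): print(zz,(proj([0.6398,.0695,zz],c)))
E
```

```text
210 [[0.638, 0.084, 0.129], [0.63, 0.085, 0.132], [0.631, 0.079, 0.13], [0.626, 0.076, 0.13]]
211 [[0.641, 0.082, 0.125], [0.636, 0.08, 0.126], [0.628, 0.082, 0.129], [0.631, 0.072, 0.125]]
212 [[0.647, 0.075, 0.119], [0.635, 0.081, 0.124], [0.633, 0.076, 0.123], [0.632, 0.07, 0.121]]
213 [[0.639, 0.083, 0.121], [0.634, 0.082, 0.122], [0.631, 0.078, 0.122], [0.628, 0.075, 0.122]]
214 [[0.638, 0.084, 0.119], [0.638, 0.078, 0.117], [0.632, 0.077, 0.119], [0.628, 0.075, 0.119]]
215 [[0.642, 0.08, 0.114], [0.636, 0.079, 0.116], [0.632, 0.077, 0.116], [0.63, 0.073, 0.116]]
216 [[0.64, 0.083, 0.113], [0.637, 0.079, 0.113], [0.632, 0.077, 0.114], [0.63, 0.073, 0.113]]
217 [[0.641, 0.082, 0.11], [0.637, 0.079, 0.11], [0.631, 0.078, 0.112], [0.63, 0.072, 0.11]]
218 [[0.64, 0.083, 0.108], [0.638, 0.078, 0.107], [0.632, 0.078, 0.109], [0.629, 0.074, 0.109]]
219 [[0.641, 0.081, 0.105], [0.638, 0.078, 0.104], [0.632, 0.077, 0.106], [0.628, 0.075, 0.106]]
220 [[0.644, 0.079, 0.101], [0.634, 0.082, 0.105], [0.632, 0.077, 0.103], [0.631, 0.072, 0.102]]
221 [[0.64, 0.082, 0.1], [0.633, 0.084, 0.103],
[... 489 characters left out ...]
0.639, 0.071, 0.083], [0.636, 0.067, 0.083]]
227 [[0.646, 0.078, 0.081], [0.641, 0.075, 0.082], [0.637, 0.072, 0.082], [0.633, 0.071, 0.083]]
228 [[0.64, 0.083, 0.082], [0.639, 0.078, 0.081], [0.632, 0.078, 0.083], [0.631, 0.073, 0.081]]
229 [[0.638, 0.085, 0.081], [0.63, 0.087, 0.084], [0.631, 0.079, 0.081], [0.628, 0.075, 0.08]]
230 [[0.636, 0.087, 0.08], [0.63, 0.087, 0.082], [0.626, 0.085, 0.082], [0.622, 0.082, 0.082]]
231 [[0.634, 0.09, 0.079], [0.635, 0.082, 0.076], [0.627, 0.084, 0.079], [0.626, 0.078, 0.077]]
0.084 [[256.09551158 225.57478486]]
0.09 [[256.05447496 223.28278202]]
0.095 [[256.02015835 221.36610868]]
0.1 [[255.9857326  219.44333995]]
0.105 [[255.9511972  217.51444671]]
```

View pics/s3.png

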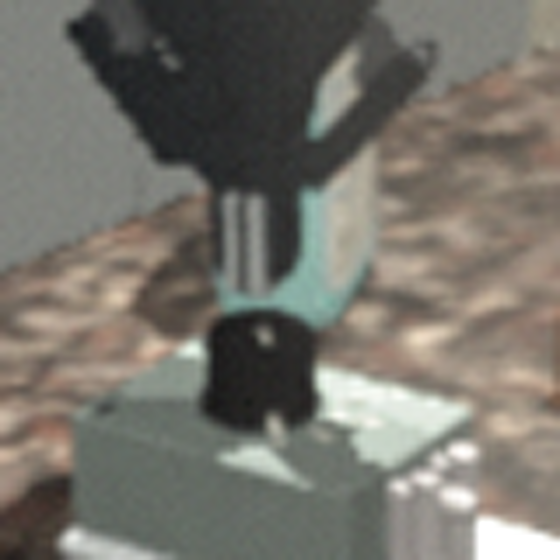

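```bash
python3 - <<'E'
from h import *
for f,p,psi in (('wrist0',[0.1789,-0.4932,0.1964],-70.07),('w2',[0.6398,0.0695,0.0641],19.93)):
    z=np.load(f+'.npz'); w=cloud(z['d'],(z['K'],z['R'],z['t'])); t=down(np.radians(psi)).inv().apply((w-p).reshape(-1,3)).reshape(w.shape)
    print(f)
    for v in (300,310,330,350,370,400,415,430,450,470): print(v,[ (t[v,u]*1000).round(0).tolist() for u in (100,160,190,200,260,320,400,450,480,520)])
E
```

```text
wrist0
300 [[195.0, -227.0, 103.0], [196.0, -167.0, 104.0], [-55.0, -44.0, -11.0], [-51.0, -42.0, -9.0], [196.0, -65.0, 104.0], [197.0, -5.0, 104.0], [196.0, 77.0, 104.0], [-52.0, 43.0, -10.0], [196.0, 158.0, 103.0], [196.0, 198.0, 103.0]]
310 [[195.0, -229.0, 115.0], [198.0, -169.0, 116.0], [-62.0, -42.0, -11.0], [-52.0, -42.0, -6.0], [195.0, -66.0, 115.0], [196.0, -5.0, 115.0], [195.0, 77.0, 114.0], [-53.0, 43.0, -7.0], [-61.0, 50.0, -11.0], [198.0, 201.0, 115.0]]
330 [[196.0, -233.0, 138.0], [-75.0, -46.0, -11.0], [-62.0, -43.0, -4.0], [-54.0, -42.0, 0.0], [196.0, -67.0, 138.0], [195.0, -5.0, 137.0], [197.0, 79.0, 138.0], [-54.0, 43.0, 0.0], [-74.0, 45.0, -11.0], [198.0, 204.0, 138.0]]
350 [[196.0, -236.0, 161.0], [-86.0, -42.0, -11.0], [-65.0, -42.0, 2.0], [-55.0, -42.0, 7.0], [196.0, -68.0, 161.0], [196.0, -5.0, 161.0], [196.0, 79.0, 160.0], [-57.0, 43.0, 6.0], [-79.0, 44.0, -7.0], [-78.0, 55.0, -7.0]]
370 [[-96.0, -52.0, -12.0], [-85.0, -43.0, -5.0], [-66.0, -43.0, 8.0], [197.0, -133.0, 186.0], [195.0, -69.0, 184.0], [197.0, -5.0, 185.0], [196.0, 81.0, 185.0], [197.0, 134.0, 18
[... 2785 characters left out ...]
11.0]]
430 [[-115.0, -42.0, -12.0], [-107.0, -35.0, -5.0], [-92.0, -35.0, 9.0], [-92.0, -32.0, 8.0], [-120.0, -11.0, -16.0], [-113.0, -1.0, -10.0], [-121.0, 13.0, -18.0], [-93.0, 32.0, 8.0], [-105.0, 34.0, -3.0], [-111.0, 39.0, -9.0]]
450 [[-117.0, -42.0, -9.0], [-107.0, -35.0, 1.0], [-99.0, -32.0, 8.0], [-118.0, -23.0, -10.0], [-125.0, -10.0, -17.0], [-118.0, -1.0, -10.0], [-126.0, 12.0, -18.0], [-118.0, 23.0, -11.0], [-105.0, 34.0, 2.0], [-111.0, 39.0, -4.0]]
470 [[-117.0, -42.0, -5.0], [-107.0, -36.0, 6.0], [-122.0, -23.0, -10.0], [-132.0, -18.0, -20.0], [-130.0, -10.0, -18.0], [-122.0, -1.0, -10.0], [-131.0, 11.0, -19.0], [-131.0, 18.0, -19.0], [-122.0, 27.0, -10.0], [-112.0, 39.0, 0.0]]
```

The fingers shut on nothing. Both cameras put the real fingertips at z≈0.101, about 37 mm short of the reported TCP z of 0.064. The lateral position is right. I'll apply a +37 mm tip offset from here on and go down another 37 mm after opening.

drive_tool --steps '[[[0,0,0],[0,0,0]],[[0,0,0],[0,0,0]],[[0,0,0],[0,0,0]],[[0,0,0],[0,0,0]],[[0.1,0,0],[0,0,0]],[[0.2,0,0],[0,0,0]],[[0.3,0,0],[0,0,0]],[[0.37,0,0],[0,0,0]]]' --fingers 0.8

```text
t: 10.35
position: [0.6393, 0.0694, 0.0259]
ee_rot: [-1.825, 1.57, -3.048]
ft_force: [-0.6, 0.9, -0.0]
gripper_width: 0.0679
```

drive_tool --steps '[[[0,0,0],[0,0,0]],[[0,0,0],[0,0,0]],[[0,0,0],[0,0,0]],[[0,0,0],[0,0,0]],[[0,0,0],[0,0,0]],[[0,0,0],[0,0,0]],[[0,0,0],[0,0,0]],[[0,0,0],[0,0,0]]]' --fingers 0

```text
t: 11.35
position: [0.6395, 0.0693, 0.0276]
ee_rot: [-1.057, 1.57, -2.28]
ft_force: [-4.9, -2.3, 5.4]
gripper_width: 0.034
```

```bash
python3 - <<'E'
from h import *
where(); print(get_state()['wrist_torque'])
E
```

```text
p [0.6395 0.0693 0.0276] x [-0. -0. -1.] y psi deg 19.93 F [-4.9 -2.3  5.4] w 0.034 j [-0.011  0.717  1.374 -0.     1.051 -0.358] t 11.35
[-0.25878682  0.85553331  0.02920359]
```

drive_tool --steps '[[[0,0,0],[-0.022,0,0]],[[0,0,0],[-0.045,0,0]],[[0,0,0],[-0.068,0,0]],[[0,0,0],[-0.09,0,0]],[[0,0,0],[-0.112,0,0]],[[0,0,0],[-0.135,0,0]],[[0,0,0],[-0.155,0,0]],[[0,0,0],[-0.161,0,0]]]'

```text
t: 12.35
position: [0.6391, 0.0689, 0.0276]
ee_rot: [-2.302, 1.569, -2.512]
ft_force: [-6.6, -1.9, 5.1]
gripper_width: 0.0338
```

```bash
python3 - <<'E'
from h import *
where(); print(get_state()['wrist_torque'])
c=cam('wrist'); im,d=grab_frame('wrist'); save(im,'w3.png')
E
```

```text
p [0.6391 0.0689 0.0276] x [-0.001 -0.001 -1.   ] y psi deg 78.01 F [-6.6 -1.9  5.1] w 0.0338 j [-1.100e-02  7.170e-01  1.375e+00 -1.000e-03  1.052e+00 -1.372e+00] t 12.35
[-0.47254939  1.04046371 -0.04862328]
```

View pics/w3.png

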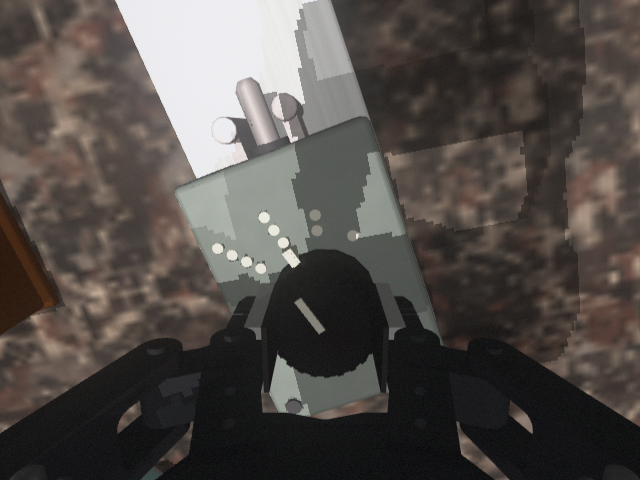

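The pointer (291,258) now lines up with the three-dot row. I'll open, rise and check it.

drive_tool --steps '[[[0,0,0],[0,0,0]],[[0,0,0],[0,0,0]],[[0,0,0],[0,0,0]],[[0,0,0],[0,0,0]],[[-0.15,0,0],[0,0,0]],[[-0.4,0,0],[0,0,0]],[[-0.7,0,0],[0,0,0]],[[-1.0,0,0],[0,0,0]]]' --fingers 0.8

```text
t: 13.4
position: [0.64, 0.0695, 0.1292]
ee_rot: [0.153, 1.57, -0.058]
ft_force: [-0.0, -0.2, -0.3]
gripper_width: 0.0682
```

```bash
python3 - <<'E'
from h import *
where(); c=cam('wrist'); im,d=grab_frame('wrist'); np.savez('w4.npz',im=im,d=d,K=c[0],R=c[1],t=c[2])
u,v=proj([0.61,0.065,0.06],c)[0].astype(int); print(u,v); u0,v0=max(u-100,0),max(v-75,0); print(u0,v0)
save(cv2.resize(im[v0:v0+150,u0:u0+200],None,fx=4,fy=4,interpolation=cv2.INTER_CUBIC),'w4z.png')
print('to bottle'); rel([0.4504,0.3216,0.16],np.radians(98.4))
E
```

```text
p [0.64   0.0695 0.1292] x [ 0.001 -0.    -1.   ] y psi deg 77.89 F [-0.  -0.2 -0.3] w 0.0682 j [-0.011  0.613  1.267 -0.     1.26  -1.37 ] t 13.4
307 189
207 114
to bottle
shift [-0.277  2.062 -2.403] turn [-0.057   0.0014 -0.    ]
```

View pics/w4z.png

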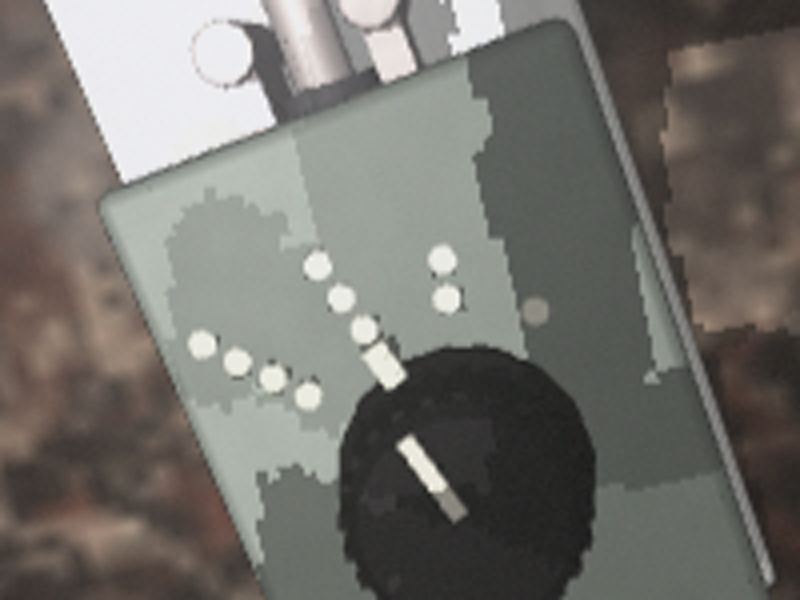

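The pointer sits at three dots with the gripper clear. Next I move to the bottle.

drive_tool --steps '[[[0,0.1,-0.12],[0,0,0]],[[0,0.21,-0.25],[0,0,0]],[[0,0.32,-0.38],[0,0,0]],[[0,0.43,-0.5],[0,0,0]],[[0,0.54,-0.63],[0,0,0]],[[0,0.65,-0.76],[0,0,0]],[[0,0.75,-0.88],[0,0,0]],[[0,0.85,-1.0],[0,0,0]]]' --fingers 1

```text
t: 14.45
position: [0.5592, 0.1744, 0.1271]
ee_rot: [-0.317, 1.571, -0.528]
ft_force: [0.3, -0.5, 0.1]
gripper_width: 0.0857
```

drive_tool --steps '[[[0,0.1,-0.12],[0,0,0]],[[0,0.21,-0.25],[0,0,0]],[[0,0.32,-0.38],[0,0,0]],[[0,0.43,-0.5],[0,0,0]],[[0,0.54,-0.63],[0,0,0]],[[0,0.65,-0.76],[0,0,0]],[[0,0.75,-0.88],[0,0,0]],[[0,0.85,-1.0],[0,0,0]]]'

```text
t: 15.45
position: [0.4793, 0.2785, 0.1271]
ee_rot: [-0.463, 1.571, -0.674]
ft_force: [0.2, -0.3, 0.0]
gripper_width: 0.0854
```

drive_tool --steps '[[[0,0.1,-0.1],[-0.01,0,0]],[[0,0.2,-0.2],[-0.02,0,0]],[[0,0.3,-0.3],[-0.03,0,0]],[[0,0.36,-0.4],[-0.04,0,0]],[[0,0.36,-0.4],[-0.05,0,0]],[[0,0.36,-0.4],[-0.057,0,0]],[[0,0.36,-0.4],[-0.057,0,0]],[[0,0.36,-0.4],[-0.057,0,0]]]'

```text
t: 16.45
position: [0.4482, 0.3214, 0.127]
ee_rot: [-1.72, 1.571, -1.573]
ft_force: [0.1, 0.4, 0.1]
gripper_width: 0.0855
```

```bash
python3 - <<'E'
from h import *
where(); c=cam('wrist'); im,d=grab_frame('wrist'); save(im,'w5.png'); np.savez('w5.npz',im=im,d=d,K=c[0],R=c[1],t=c[2])
w=cloud(d,c); hz=w[...,2]
m=(abs(hz-0.075)<0.004)&(np.hypot(w[...,0]-.45,w[...,1]-.32)<.06); p=w[m]; print(m.sum(),p.mean(0),cv2.minEnclosingCircle((p[:,:2]*1000).astype(np.float32)))
m=(hz>0.012)&(hz<.05)&(np.hypot(w[...,0]-.45,w[...,1]-.32)<.06); p=w[m]; print(m.sum(),p.min(0),p.max(0),cv2.minEnclosingCircle((p[:,:2]*1000).astype(np.float32)))
E
```

```text
p [0.4482 0.3214 0.127 ] x [-0. -0. -1.] y psi deg 98.41 F [0.1 0.4 0.1] w 0.0855 j [ 0.483  0.454  1.554 -0.     1.134 -1.234] t 16.45
1260 [0.44770103 0.32181553 0.07497127] ((448.3426818847656, 321.91796875), 12.403430938720703)
1183 [0.43015842 0.30408243 0.01205032] [0.46079718 0.34085644 0.04999768] ((447.9698791503906, 322.57598876953125), 18.524803161621094)
```

View pics/w5.png

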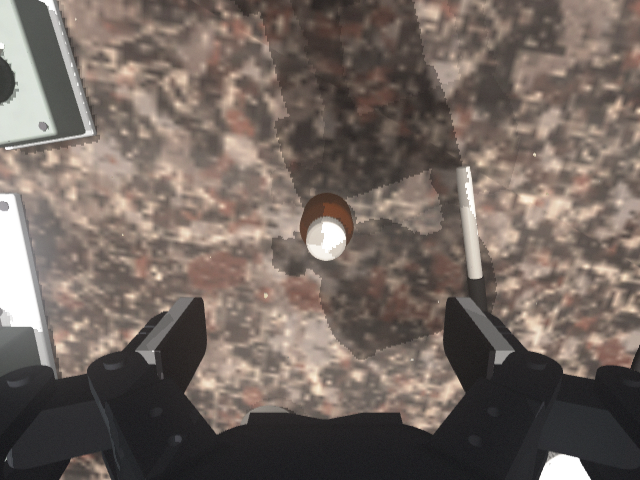

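drive_tool --steps '[[[0.1,0.008,0],[0,0,0]],[[0.22,0.008,0],[0,0,0]],[[0.35,0.008,0],[0,0,0]],[[0.48,0.008,0],[0,0,0]],[[0.61,0.008,0],[0,0,0]],[[0.74,0.008,0],[0,0,0]],[[0.87,0.008,0],[0,0,0]],[[1.0,0.008,0],[0,0,0]]]'

```text
t: 17.5
position: [0.4483, 0.3221, 0.0262]
ee_rot: [-0.382, 1.571, -0.235]
ft_force: [0.2, 0.1, -0.0]
gripper_width: 0.0854
```

drive_tool --steps '[[[0.12,0,0],[0,0,0]],[[0.24,0,0],[0,0,0]],[[0.36,0,0],[0,0,0]],[[0.46,0,0],[0,0,0]],[[0.51,0,0],[0,0,0]],[[0.51,0,0],[0,0,0]],[[0.51,0,0],[0,0,0]],[[0.51,0,0],[0,0,0]]]'

```text
t: 18.5
position: [0.4485, 0.3222, -0.0235]
ee_rot: [0.221, 1.57, 0.367]
ft_force: [0.7, -0.2, 0.9]
gripper_width: 0.0852
```

drive_tool --steps '[[[0,0,0],[0,0,0]],[[0,0,0],[0,0,0]],[[0,0,0],[0,0,0]],[[0,0,0],[0,0,0]],[[0,0,0],[0,0,0]],[[0,0,0],[0,0,0]],[[0,0,0],[0,0,0]],[[0,0,0],[0,0,0]]]' --fingers 0

```text
t: 19.5
position: [0.4485, 0.3221, -0.0236]
ee_rot: [0.094, 1.57, 0.241]
ft_force: [-0.2, -0.7, 5.5]
gripper_width: 0.0348
```

```bash
python3 - <<'E'
from h import *
where()
E
```

```text
p [ 0.4485  0.3221 -0.0236] x [ 0.001  0.    -1.   ] y psi deg 98.41 F [-0.2 -0.7  5.5] w 0.0348 j [ 0.484  0.656  1.692 -0.     0.792 -1.233] t 19.5
```

```bash
python3 - <<'E'
from h import *
for f in ('w1','w4','top0'):
    z=np.load(f+'.npz'); w=cloud(z['d'],(z['K'],z['R'],z['t'])); hz=w[...,2]
    near=np.hypot(w[...,0]-.5664,w[...,1]-.0578)<.028
    m=(abs(hz-.052)<.003)&near
    n,l,st,ct=cv2.connectedComponentsWithStats(m.astype(np.uint8))
    for k in range(1,n):
        if st[k,4]>6:
            p=w[l==k]; print(f,st[k,4],p.mean(0).round(4),cv2.minEnclosingCircle((p[:,:2]*1000).astype(np.float32)))
    m=(abs(hz-.084)<.003)&(np.hypot(w[...,0]-.64,w[...,1]-.0695)<.025); p=w[m]; print(f,'dial',p.mean(0).round(4),cv2.minEnclosingCircle((p[:,:2]*1000).astype(np.float32)))
    m=(abs(hz-.0543)<.003)&(np.hypot(w[...,0]-.63,w[...,1]-.07)<.09); 
    n,l,st,ct=cv2.connectedComponentsWithStats(m.astype(np.uint8)); k=1+np.argmax(st[1:,4]); p=w[l==k]; print(f,'housing',cv2.minAreaRect((p[:,:2]*1000).astype(np.float32)))
    m=(abs(hz-.0083)<.003)&(np.hypot(w[...,0]-.59,w[...,1]-.07)<.14); 
    n,l,st,ct=cv2.connectedComponentsWithStats(m.astype(np.uint8)); k=1+np.argmax(st[1:,4]); p=w[l==k]; print(f,'plate',cv2.minAreaRect((p[:,:2]*1000).astype(np.float32)))
E
```

```text
w1 670 [0.5849 0.0609 0.0539] ((579.5072021484375, 59.61906814575195), 24.312299728393555)
w1 122 [0.5645 0.0694 0.0522] ((564.4169311523438, 69.25405883789062), 4.9881768226623535)
w1 116 [0.5678 0.046  0.0522] ((567.7084350585938, 45.63921356201172), 4.890790939331055)
w1 dial [0.6396 0.0691 0.0841] ((639.8351440429688, 68.44468688964844), 18.905656814575195)
w1 housing ((635.4129638671875, 67.81320190429688), (114.97774505615234, 80.05612182617188), 8.476175308227539)
w1 plate ((582.9491577148438, 59.763206481933594), (224.63848876953125, 90.28346252441406), 8.496610641479492)
w4 215 [0.5642 0.0695 0.0523] ((564.2537231445312, 69.39107513427734), 4.911026477813721)
w4 213 [0.5677 0.0459 0.0523] ((567.6798095703125, 45.73357391357422), 4.976759433746338)
w4 1294 [0.5847 0.0607 0.0539] ((578.9595947265625, 59.74187469482422), 24.709367752075195)
w4 dial [0.6389 0.0688 0.0841] ((639.7615966796875, 68.67816925048828), 18.97698211669922)
w4 housing ((635.207763671875, 67.88602447509766), (114.4863510131836, 79.94319152832031), 8.474716186523438)
w4 plate ((582.7850341796875, 59.96129608154297), (224.58753967285156, 90.25091552734375), 8.512492179870605)
top0 66 [0.5809 0.0628 0.0521] ((578.86279296875, 58.86150360107422), 22.09334373474121)
top0 10 [0.5694 0.0461 0.0521] ((569.4224853515625, 46.05497741699219), 4.556174278259277)
top0 dial [0.641  0.0698 0.084 ] ((640.4427490234375, 69.01184844970703), 19.135929107666016)
top0 housing ((636.365966796875, 68.39920043945312), (116.05562591552734, 79.73509216308594), 8.700172424316406)
top0 plate ((556.6807861328125, 55.16020202636719), (176.69338989257812, 92.5013656616211), 8.362953186035156)
```

drive_tool --steps '[[[-0.05,0,0],[0,0,0]],[[-0.15,0,0],[0,0,0]],[[-0.25,0,0],[0,0,0]],[[-0.35,0,0],[0,0,0]],[[-0.45,-0.1,0],[0,0,0]],[[-0.5,-0.2,0],[0,0,0]],[[-0.5,-0.35,0],[0,0,0]],[[-0.5,-0.5,0],[0,0,0]]]'

```text
t: 20.5
position: [0.4554, 0.2712, 0.0258]
ee_rot: [-2.683, 1.57, -2.536]
ft_force: [-0.3, 0.6, -1.1]
gripper_width: 0.0346
```

drive_tool --steps '[[[0,-0.12,0.03],[0,0,0]],[[0,-0.25,0.06],[0,0,0]],[[0,-0.38,0.09],[0,0,0]],[[0,-0.5,0.12],[0,0,0]],[[0,-0.62,0.15],[0,0,0]],[[0,-0.75,0.18],[0,0,0]],[[0,-0.88,0.2],[0,0,0]],[[0,-1.0,0.227],[0,0,0]]]'

```text
t: 21.5
position: [0.4928, 0.1761, 0.0261]
ee_rot: [-1.93, 1.571, -1.783]
ft_force: [0.2, 0.5, -1.4]
gripper_width: 0.0349
```

drive_tool --steps '[[[0,-0.12,0],[0,0,0]],[[0,-0.25,0],[0,0,0]],[[0,-0.38,0],[0,0,0]],[[0,-0.5,0],[0,0,0]],[[0,-0.62,0],[0,0,0]],[[0,-0.75,0],[0,0,0]],[[0,-0.88,0],[0,0,0]],[[0,-1.0,0],[0,0,0]]]'

```text
t: 22.5
position: [0.5074, 0.0772, 0.0261]
ee_rot: [-1.166, 1.571, -1.02]
ft_force: [-0.4, 0.4, 0.3]
gripper_width: 0.0347
```

drive_tool --steps '[[[0,-0.1,0],[0,0,0]],[[0,-0.2,0],[0,0,0]],[[0,-0.275,0],[0,0,0]],[[0,-0.275,0],[0,0,0]],[[0,-0.275,0],[0,0,0]],[[0.1,-0.275,0],[0,0,0]],[[0.2,-0.275,0],[0,0,0]],[[0.2,-0.275,0],[0,0,0]]]'

```text
t: 23.5
position: [0.5103, 0.051, 0.0048]
ee_rot: [2.972, 1.568, 3.119]
ft_force: [-0.2, -0.7, -0.3]
gripper_width: 0.0349
```

```bash
cat >> h.py <<'E'
O=np.array([0.5459,0.0546]); YAW=np.radians(8.45)
def fx():
    p,r,s=pose(); ux=np.array([np.cos(YAW),np.sin(YAW)]); uy=np.array([-ux[1],ux[0]]); d=p[:2]-O
    f=np.array(s['ft_force']); print('fixture x,y mm',(d@ux*1000).round(2),(d@uy*1000).round(2),'base z mm',round((p[2]+.0236)*1000,2),'F fx,fy,fz',(f[:2]@ux).round(2),(f[:2]@uy).round(2),f[2].round(2),'T',np.round(s['wrist_torque'],2),'t',s['t'])
E
python3 - <<'E'
from h import *
where(); fx(); im,d=grab_frame('wrist'); save(im,'w6.png')
rel([0.5113,0.0495,-0.0156],np.radians(98.45))
E
```

```text
p [0.5103 0.051  0.0048] x [-0.003  0.    -1.   ] y psi deg 98.42 F [-0.2 -0.7 -0.3] w 0.0349 j [-0.05   0.561  1.785 -0.     0.798 -1.767] t 23.5
fixture x,y mm -35.79 1.71 base z mm 28.43 F fx,fy,fz -0.35 -0.7 -0.26 T [ 0.06 -0.   -0.  ] t 23.5
shift [ 0.21  -0.016  0.004] turn [-0.0001 -0.0002 -0.    ]
```

View pics/w6.png

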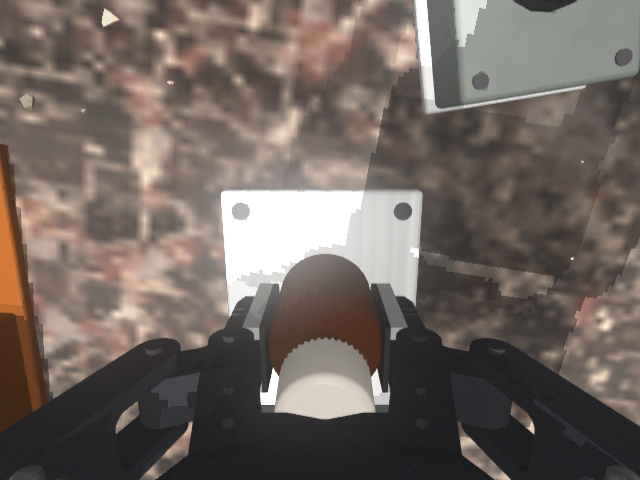

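drive_tool --steps '[[[0.05,-0.008,0],[0,0,0]],[[0.1,-0.016,0],[0,0,0]],[[0.14,-0.016,0],[0,0,0]],[[0.17,-0.016,0],[0,0,0]],[[0.19,-0.016,0],[0,0,0]],[[0.19,-0.016,0],[0,0,0]],[[0.19,-0.016,0],[0,0,0]],[[0.19,-0.016,0],[0,0,0]]]'

```text
t: 24.55
position: [0.5116, 0.0493, -0.0128]
ee_rot: [-0.547, 1.571, -0.4]
ft_force: [-0.2, 0.4, -0.5]
gripper_width: 0.0347
```

```bash
python3 - <<'E'
from h import *
fx()
E
```

```text
fixture x,y mm -34.76 -0.23 base z mm 10.81 F fx,fy,fz -0.11 0.39 -0.51 T [-0.02 -0.05  0.02] t 24.55
```

drive_tool --steps '[[[0.008,0,0],[0,0,0]],[[0.014,0,0],[0,0,0]],[[0.02,0,0],[0,0,0]],[[0.024,0,0],[0,0,0]],[[0.028,0,0],[0,0,0]],[[0.028,0,0],[0,0,0]],[[0.028,0,0],[0,0,0]],[[0.028,0,0],[0,0,0]]]'

```text
t: 25.55
position: [0.5115, 0.0493, -0.0156]
ee_rot: [-0.762, 1.571, -0.615]
ft_force: [-0.8, 0.2, 2.4]
gripper_width: 0.0353
```

```bash
python3 - <<'E'
from h import *
fx()
E
```

```text
fixture x,y mm -34.79 -0.23 base z mm 8.03 F fx,fy,fz -0.8 0.28 2.43 T [0.08 0.23 0.01] t 25.55
```

drive_tool --steps '[[[0.002,0,0],[0,0,0]],[[0.004,0,0],[0,0,0]],[[0.004,0,0],[0,0,0]],[[0.004,0,0],[0,0,0]],[[0.004,0,0],[0,0,0]],[[0.004,0,0],[0,0,0]],[[0.004,0,0],[0,0,0]],[[0.004,0,0],[0,0,0]]]'

```text
t: 26.55
position: [0.5115, 0.0493, -0.0156]
ee_rot: [-0.506, 1.57, -0.36]
ft_force: [-2.1, 0.7, 7.5]
gripper_width: 0.0349
```

```bash
python3 - <<'E'
from h import *
fx()
E
```

```text
fixture x,y mm -34.77 -0.23 base z mm 7.99 F fx,fy,fz -1.95 1.01 7.53 T [0.04 0.46 0.02] t 26.55
```

drive_tool --steps '[[[-0.003,0,0.02],[0,0,0]],[[-0.003,0,0.05],[0,0,0]],[[-0.003,0,0.08],[0,0,0]],[[-0.003,0,0.11],[0,0,0]],[[-0.003,0,0.14],[0,0,0]],[[-0.003,0,0.17],[0,0,0]],[[-0.003,0,0.19],[0,0,0]],[[-0.003,0,0.19],[0,0,0]]]'

```text
t: 27.55
position: [0.5304, 0.0521, -0.0156]
ee_rot: [-1.019, 1.571, -0.872]
ft_force: [-2.9, -1.1, 5.7]
gripper_width: 0.0351
```

```bash
python3 - <<'E'
from h import *
fx()
E
```

```text
fixture x,y mm -15.71 -0.23 base z mm 8.03 F fx,fy,fz -3.04 -0.64 5.67 T [0.04 0.32 0.01] t 27.55
```

Now slowly into the spring: 12 mm more, stopping short of the pins.

drive_tool --steps '[[[0,0,0.015],[0,0,0]],[[0,0,0.03],[0,0,0]],[[0,0,0.045],[0,0,0]],[[0,0,0.06],[0,0,0]],[[0,0,0.075],[0,0,0]],[[0,0,0.09],[0,0,0]],[[0,0,0.105],[0,0,0]],[[0,0,0.12],[0,0,0]]]'

```text
t: 28.55
position: [0.5394, 0.0535, -0.0156]
ee_rot: [3.099, 1.565, -3.037]
ft_force: [-10.7, -3.2, 13.7]
gripper_width: 0.0348
```

```bash
python3 - <<'E'
from h import *
fx()
E
```

```text
fixture x,y mm -6.59 -0.13 base z mm 7.98 F fx,fy,fz -11.0 -1.56 13.65 T [-0.35  1.75  0.04] t 28.55
```

drive_tool --steps '[[[-0.003,0,0],[0,0,0]],[[-0.006,0,0],[0,0,0]],[[-0.008,0,0],[0,0,0]],[[-0.008,0,0],[0,0,0]],[[-0.008,0,0],[0,0,0]],[[-0.008,0,0],[0,0,0]],[[-0.008,0,0],[0,0,0]],[[-0.008,0,0],[0,0,0]]]'

```text
t: 29.55
position: [0.5396, 0.0535, -0.0156]
ee_rot: [3.078, 1.565, -3.059]
ft_force: [-7.8, -2.3, 5.3]
gripper_width: 0.035
```

```bash
python3 - <<'E'
from h import *
where();fx(); im,d=grab_frame('wrist'); save(im,'w7.png'); im,d=grab_frame('scene'); save(cv2.resize(im[180:300,200:360],None,fx=5,fy=5,interpolation=cv2.INTER_CUBIC),'s7.png')
E
```

```text
p [ 0.5396  0.0535 -0.0156] x [-0.005 -0.    -1.   ] y psi deg 98.42 F [-7.8 -2.3  5.3] w 0.035 j [-4.200e-02  6.340e-01  1.711e+00 -1.000e-03  8.020e-01 -1.759e+00] t 29.55
fixture x,y mm -6.44 -0.14 base z mm 8.01 F fx,fy,fz -8.01 -1.12 5.27 T [-0.24  1.2  -0.01] t 29.55
```

View pics/s7.png

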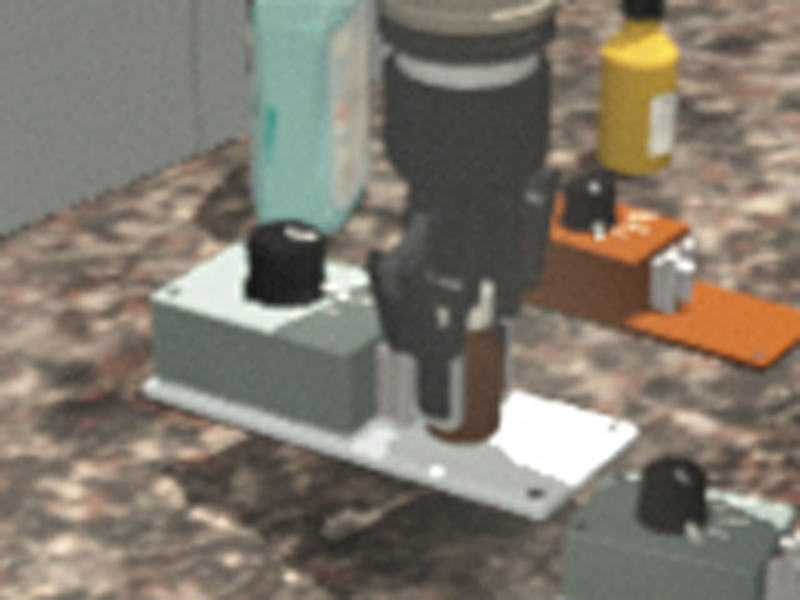

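View pics/w7.png

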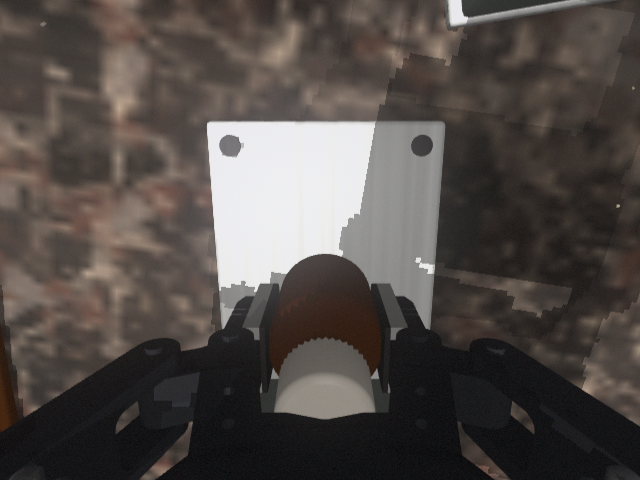

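drive_tool --steps '[[[0,0,0.01],[0,0,0]],[[-0.001,0,0.02],[0,0,0]],[[-0.002,0,0.03],[0,0,0]],[[-0.003,0,0.04],[0,0,0]],[[-0.004,0,0.05],[0,0,0]],[[-0.004,0,0.06],[0,0,0]],[[-0.004,0,0.06],[0,0,0]],[[-0.004,0,0.06],[0,0,0]]]'

```text
t: 30.65
position: [0.5444, 0.0543, -0.0156]
ee_rot: [3.072, 1.563, -3.064]
ft_force: [-8.6, -3.4, 7.0]
gripper_width: 0.0349
```

```bash
python3 - <<'E'
from h import *
where();fx()
E
```

```text
p [ 0.5444  0.0543 -0.0156] x [-0.008 -0.001 -1.   ] y psi deg 98.42 F [-8.6 -3.4  7. ] w 0.0349 j [-4.000e-02  6.410e-01  1.694e+00 -1.000e-03  8.140e-01 -1.757e+00] t 30.65
fixture x,y mm -1.57 -0.1 base z mm 8.04 F fx,fy,fz -8.99 -2.09 7.02 T [-0.39  1.58 -0.  ] t 30.65
```

drive_tool --steps '[[[0,0,0.01],[0,-0.0005,0]],[[-0.001,0,0.015],[0,-0.001,0]],[[-0.002,0,0.02],[0,-0.0015,0]],[[-0.002,0,0.025],[0,-0.002,0]],[[-0.002,0,0.03],[0,-0.002,0]],[[-0.002,0,0.035],[0,-0.002,0]],[[-0.002,0,0.04],[0,-0.002,0]],[[-0.002,0,0.04],[0,-0.002,0]]]'

```text
t: 31.65
position: [0.5454, 0.0545, -0.0156]
ee_rot: [2.518, 1.569, 2.665]
ft_force: [-18.0, -6.3, 12.0]
gripper_width: 0.0349
```

```bash
python3 - <<'E'
from h import *
where();fx()
E
```

```text
p [ 0.5454  0.0545 -0.0156] x [-0.001  0.001 -1.   ] y psi deg 98.44 F [-18.   -6.3  12. ] w 0.0349 j [-4.100e-02  6.390e-01  1.698e+00  1.000e-03  8.060e-01 -1.759e+00] t 31.65
fixture x,y mm -0.53 -0.01 base z mm 8.0 F fx,fy,fz -18.68 -3.55 12.01 T [-0.9   2.97 -0.06] t 31.65
```

drive_tool --steps '[[[-0.002,-0.003,0],[0,0,0]],[[-0.004,-0.006,0],[0,0,0]],[[-0.004,-0.01,0.005],[0,0,0]],[[-0.004,-0.01,0.01],[0,0,0]],[[-0.004,-0.01,0.01],[0,0,0]],[[-0.004,-0.01,0.01],[0,0,0]],[[-0.004,-0.01,0.01],[0,0,0]],[[-0.004,-0.01,0.01],[0,0,0]]]'

```text
t: 32.65
position: [0.5453, 0.0545, -0.0156]
ee_rot: [2.562, 1.567, 2.71]
ft_force: [-19.6, -2.1, 12.4]
gripper_width: 0.0345
```

```bash
python3 - <<'E'
from h import *
where();fx()
E
```

```text
p [ 0.5453  0.0545 -0.0156] x [-0.004  0.002 -1.   ] y psi deg 98.44 F [-19.6  -2.1  12.4] w 0.0345 j [-0.041  0.64   1.696  0.002  0.809 -1.761] t 32.65
fixture x,y mm -0.6 -0.02 base z mm 7.99 F fx,fy,fz -19.64 0.83 12.39 T [-0.33  3.24 -0.02] t 32.65
```

drive_tool --steps '[[[-0.002,0,0.002],[0,-0.0005,0]],[[-0.004,0,0.005],[0,-0.001,0]],[[-0.005,0,0.01],[0,-0.001,0]],[[-0.006,0,0.014],[0,-0.001,0]],[[-0.006,0,0.014],[0,-0.001,0]],[[-0.006,0,0.014],[0,-0.001,0]],[[-0.006,0,0.014],[0,-0.001,0]],[[-0.006,0,0.014],[0,-0.001,0]]]'

```text
t: 33.65
position: [0.5455, 0.0545, -0.0156]
ee_rot: [1.527, 1.568, 1.674]
ft_force: [-21.8, -4.1, 9.7]
gripper_width: 0.0349
```

```bash
python3 - <<'E'
from h import *
where();fx()
c=cam('wrist');im,d=grab_frame('wrist'); save(im,'w8.png'); np.savez('w8.npz',im=im,d=d,K=c[0],R=c[1],t=c[2])
c=cam('scene');im,d=grab_frame('scene'); save(cv2.resize(im[190:280,220:340],None,fx=6.5,fy=6.5,interpolation=cv2.INTER_CUBIC),'s8.png')
im,d=grab_frame('top'); save(cv2.resize(im[130:280,160:460],None,fx=2.6,fy=2.6,interpolation=cv2.INTER_CUBIC),'t8.png')
fx()
E
```

```text
p [ 0.5455  0.0545 -0.0156] x [-0.     0.003 -1.   ] y psi deg 98.44 F [-21.8  -4.1   9.7] w 0.0349 j [-0.042  0.639  1.699  0.003  0.804 -1.762] t 33.65
fixture x,y mm -0.42 -0.01 base z mm 7.99 F fx,fy,fz -22.12 -0.85 9.7 T [-0.47  3.49 -0.01] t 33.65
fixture x,y mm -0.41 0.0 base z mm 7.98 F fx,fy,fz -22.05 0.4 9.99 T [-0.42  3.57 -0.06] t 33.8
```

View pics/s8.png

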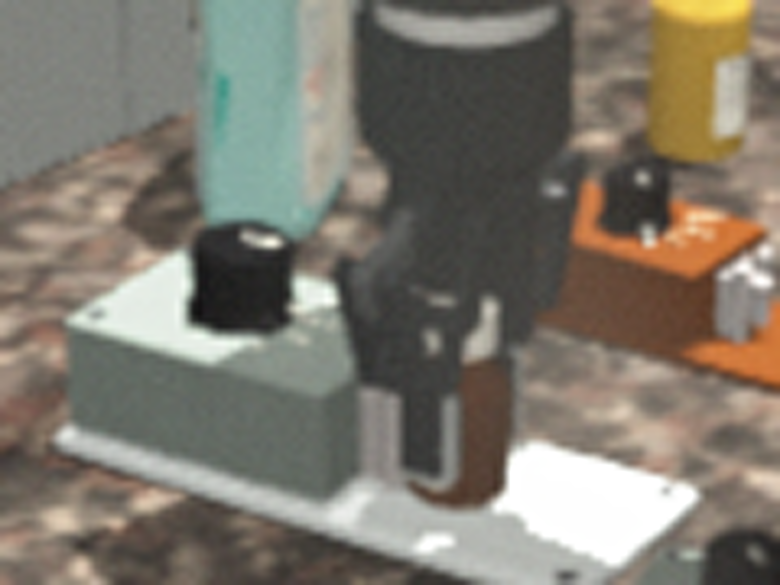

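View pics/t8.png

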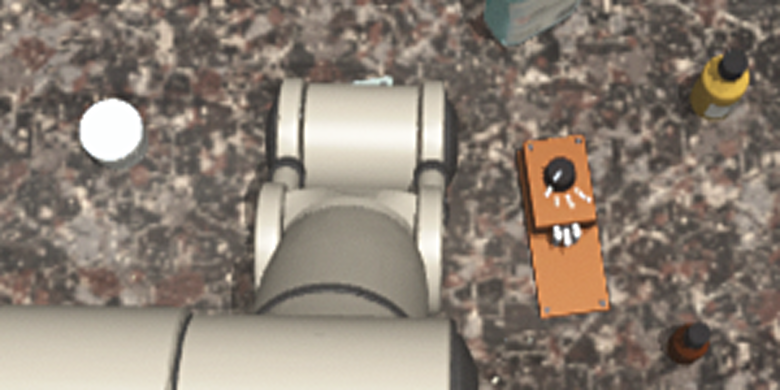

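View pics/w8.png

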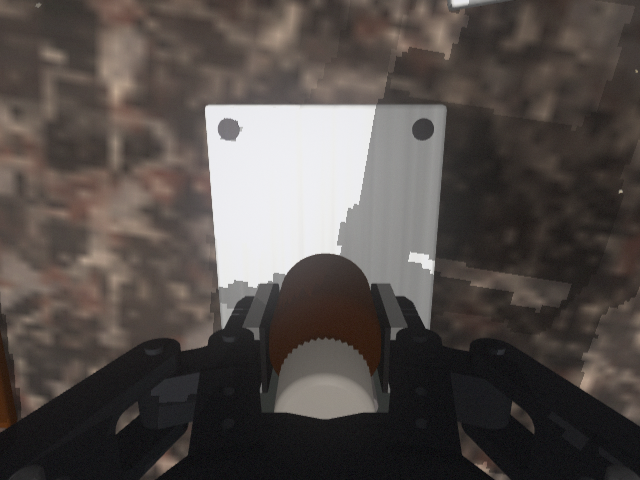

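```bash
python3 - <<'E'
from h import *
from scipy.optimize import least_squares
z=np.load('w8.npz'); w=cloud(z['d'],(z['K'],z['R'],z['t'])); hz=w[...,2]
ux=np.array([np.cos(YAW),np.sin(YAW)]); uy=np.array([-ux[1],ux[0]])
q=np.stack([(w[...,:2]-O)@ux,(w[...,:2]-O)@uy],-1)*1000
def fit(lo,hi,rad,box):
    m=np.zeros(hz.shape,bool); m[box[1]:box[3],box[0]:box[2]]=1
    m&=(hz>lo)&(hz<hi); p=q[m]
    r=least_squares(lambda c:np.hypot(p[:,0]-c[0],p[:,1]-c[1])-rad,[0,0],loss='soft_l1'); 
    print(lo,hi,m.sum(),r.x.round(2),'res',np.sqrt(np.mean(r.fun**2)).round(2))
for lo,hi in ((.02,.03),(.03,.04),(.04,.05)): fit(lo,hi,18.5,(285,250,365,370))
m=np.zeros(hz.shape,bool); m[60:240,180:470]=1; m&=(abs(hz-.008)<.003); p=q[m]; print('plate',np.percentile(p[:,0],[.5,1,2]),p[:,1].min(),p[:,1].max(),np.median(hz[m]))
m=(hz>.068)&(hz<.09); m[:,:270]=0; m[:,380:]=0; m[:330]=0; m[412:]=0; print('cap z',np.percentile(hz[m],[50,90,99]))
E
```

```text
0.02 0.03 679 [ 0.16 -0.22] res 0.18
0.03 0.04 793 [ 0.03 -0.28] res 0.2
0.04 0.05 1094 [ 0.04 -0.33] res 0.33
plate [-74.71115264 -74.36923557 -73.98081682] -45.303622095683366 45.316464704176404 0.00836738643531641
cap z [0.08166469 0.08340363 0.08407707]
```

drive_tool --steps '[[[0,0,0],[0,0,0]],[[0,0,0],[0,0,0]],[[0,0,0],[0,0,0]],[[0,0,0],[0,0,0]],[[0,0,0],[0,0,0]],[[0,0,0],[0,0,0]],[[0,0,0],[0,0,0]],[[0,0,0],[0,0,0]]]'

```text
t: 34.8
position: [0.5455, 0.0545, -0.0156]
ee_rot: [1.529, 1.568, 1.676]
ft_force: [-21.4, -3.9, 9.6]
gripper_width: 0.0349
```

```bash
python3 - <<'E'
from h import *
fx(); where(); print(finish_job())
E
```

```text
fixture x,y mm -0.42 -0.0 base z mm 7.98 F fx,fy,fz -21.79 -0.69 9.63 T [-0.48  3.58 -0.01] t 34.8
p [ 0.5455  0.0545 -0.0156] x [-0.     0.003 -1.   ] y psi deg 98.44 F [-21.4  -3.9   9.6] w 0.0349 j [-0.042  0.639  1.699  0.003  0.804 -1.762] t 34.8
the job is handed in; nothing more can be done
None
```

I turned the sleeve of the large grey fixture from one dot to three dots. I then stood the white-capped bottle on the front plate and pressed it against the plunger onto the stop pins. I handed the job in at 34.8 s, still gripping and pushing.

**Last checks**
- **Sleeve:** after I released it, the picture showed the pointer lined up with the three-dot row. I could not see it again at the end because the arm hid it.
- **Bottle position:** the wrist depth image puts its axis within about 0.3 mm of the fixture origin. It stands upright on the plate, with the base at 8 mm.
- **Push:** about 22 N along the push direction, under 1 N sideways and about 10 N down, steady over the last second. I take it to be on both pins from this: it would not advance or shift sideways when pushed further, and the sideways force stayed near zero. I did not see the pins touch it directly.
- **Other containers:** I never went near the tall bottle, dropper or jar, and the last top view shows all three still in place.

**Disagreements**
- **Fingertip offset:** the real fingertips are about 37 mm short of where the stated TCP puts them, by both cameras. My first try at the sleeve therefore closed on air just above it, touching nothing. I corrected for this in every later move.
- **Bottle location:** the top camera had the bottle about 2 mm off in x compared with the wrist camera. I used the wrist values.

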